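Get the flux tub out from behind the bottles

ROBOT

A 6-joint arm with a two-finger parallel gripper is mounted at the origin on a cart in front of the work surface, level with it; the furniture and walls round the work are solid. World frame = base frame: x ahead of the robot, y to its left, z up, the work surface at z = 0. Lengths are in m, angles in rad, forces in N, time in s.
With the tool pointing down it reaches from about 0.375 to 0.9 m from the base axis. Payload 3.1 kg.
Tool frame: the origin (TCP) lies on the centre line of the jaws, within the pads' length; the fingertips stand 11 mm ahead of it and the grasp point (between the pads) lies 8 mm behind it; x points along the fingers, y is the direction in which the jaws open and shut, and the axes are right-handed (so a half turn about x gives the same grasp; the last joint's range is limited). The gripper opens to 87 mm and grips with 3 to 60 N. Pads are 19 mm wide; open, the fingers measure 117 mm over their backs; the gripper's body (75 mm by 190 mm) begins 51 mm behind the grasp point.
Start: joints at [0.959, 0.527, 1.433, -0, 1.181, -0.178], TCP at [0.263, 0.567, 0.234] pointing down, gripper open.
Joint ranges: [-3.08, 3.08], [-0.75, 2.2], [0.22, 2.44], [-1.43, 4.57], [0, 2.65], [-2.85, 2.85]. Speed limits (rad/s): [2.79, 2.79, 3.14, 3.14, 3.14, 3.14].

INTERFACE

Orientations are given as a unit quaternion [x, y, z, w].
In Python, from rig import robot, camera, camera_info gives the robot as it stands.
- The arm moves only by the shell command python3 -m inch 'ROWS' [FORCE]. ROWS is JSON, a list that holds one entry, the list of rows, each a list of 5 numbers: the shift along the tool's x, y, z in cm, then the turn about the tool's x in rad, then the opening, from 0 (shut) to 1 (fully open). A call has 1 to 8 rows; each row shifts and turns the pose as measured when the row begins, along the tool's axes as they then stand; what a row does not reach is not made up. A row lasts 1/12 s, in which the tool goes at most 41.7 mm and 7.16 degrees, less where a joint would pass 70% of its speed; a pose out of reach is approached as far as the arm can. A call with a gripper value outside its range is refused whole. The fingers move at their own pace and stop on an object; FORCE is the grip in N (left out, the last holds). Time passes only in rows, so rows that do not move let the fingers close. It gives the time, the measured TCP pose, the force and the opening at its end, in the units of the state.
- robot.get_obs(): the state, without advancing time (a new reading comes with each control period).
- camera(name): name is "side" or "top" or "wrist"; returns the picture (420x560x3 uint8, red, green, blue); there is no depth.
- camera_info(name): a dict with "camera_matrix" (3x3 intrinsics, pixels), "dist" ([k1, k2, p1, p2, k3] as OpenCV has them; the pictures are not rectified), "rvec" (rotation vector, rad) and "tvec" (3), from world to camera coordinates, as OpenCV has them. Camera axes: x right, y down, z forward; pixel columns grow to the right and rows downward; lengths in m; the calibration is good to about 2 mm. A picture is of the moment at which its call begins: read the wrist's pose just before it. camera_info takes no time and is no camera call; for the wrist camera it gives the pose at the moment of the call.
- robot.hand_in(): hands the job in, once; it reports no verdict.
The state is a dict: "time": time; "q": joint angles; "joint_velocities": joint speeds; "joint_torque": joint torques, N m; "position": TCP position; "tool_rot": TCP orientation; "ft_force": force on the tool from outside, world axes, zero at the start; "moment": the same for the moment, N m; "grip_width": finger opening in m.
Only numpy, scipy, OpenCV 4.12 (cv2) and the standard library are available. Lean on these libraries where they do the work, as an engineer would, in place of code of your own. Each camera call takes 0.05 s, during which the arm holds its last target. There are 200 camera calls.

TASK

I need the blue flux tub that stands at the back of the low plywood caddy, but two tall bottles stand in front of it. First set both bottles upright on the red rubber mat, one beside the other, then take the tub out and stand it in the middle of the round cork coaster, and last put each bottle back upright in the caddy, centred on the same grey disc it came from; knock nothing over and leave the other things on the desk alone.

Things in the scene. Friction and masses are not known exactly. Their poses are not given: they have to be found in the camera images.
- caddy: Low plywood caddy, fixed; base 140 x 200 mm (x, y), things stand on it 12 mm above the origin (centre of its underside). Back board at +x 42 mm high, side cheeks at +-y 26 mm; front (-x, robot side) open. Flat grey felt discs at x -24, y +46 and -46 mm: the bottles' places (which is where varies); blue disc at x +30, y 0 mm: the tub, behind them.
- glue_bottle: Slim yellow bottle with red pointed spout cap, upright, 166 mm high, about 140 g. Origin: centre of its underside, z up along the bottle. Body 54 mm in diameter up to 98 mm, then a shoulder; the cap's lower part is a straight cylinder 37 mm in diameter from 119 to 136 mm height (take it there), above it a thin spout.
- solvent_bottle: Wider clear, whitish bottle with red ribbed screw cap, upright, 160 mm high, about 330 g. Origin: centre of its underside, z up. Body 76 mm in diameter (too wide for most grippers); the round cap is 39 mm in diameter, from 136 mm to 160 mm height: take it by the cap.
- flux_tub: Small round blue tub with cyan screw lid, 48 mm high, about 70 g. Origin: centre of its underside, z up. Lid 49 mm in diameter from 30 mm to 48 mm height, body 46 mm. Once the bottles are out of the way there is free room for fingers on its +y and -y sides (caddy frame); the back board is 7 mm behind it.
- rubber_mat: Flat red rubber mat, fixed, 200 x 130 mm (x, y) and 3 mm thick: the side area for the bottles. Origin: centre of its underside. Room for both bottles side by side along its x axis, 50 mm either side of the centre.
- cork_coaster: Round cork coaster, fixed, 96 mm in diameter, 6 mm thick: where the tub goes. Origin: centre of its underside.
- circuit_board: Bystander: green circuit board, 63 x 77 x 15 mm, lying loose on the desk. Origin: centre of its underside.
- side_cutters: Bystander: red-handled side cutters, 79 x 111 x 12 mm, lying loose. Origin: centre of the underside.
There are look-alikes about, which are no part of the job. There is more than one size of the glue_bottle; the job needs the largest.

How it is judged:
On the way, in this order (a step that is already met when the one before it is completed fails the run):
1. both bottles stand released on the rubber mat at the same time, the flux tub not moved by more than 20 mm from its place in the caddy (x of glue_bottle in the frame of rubber_mat between -0.1 and 0.1 m and y of glue_bottle in the frame of rubber_mat between -0.065 and 0.065 m and height (world z) of each of glue_bottle, solvent_bottle below 0.008 m and angle between each of glue_bottle, solvent_bottle's own z axis and vertical below 0.12 rad and linear speed of each of glue_bottle, solvent_bottle below 0.03 m/s and contact force between each of glue_bottle, solvent_bottle and the fingers below 0.2 N and x of solvent_bottle in the frame of rubber_mat between -0.1 and 0.1 m and y of solvent_bottle in the frame of rubber_mat between -0.065 and 0.065 m and distance of flux_tub from where it was at the start of the episode below 0.02 m), for 0.2 s.
2. the flux tub stands released on the cork coaster while both bottles still stand on the mat (horizontal distance between flux_tub and cork_coaster below 0.015 m and height (world z) of flux_tub below 0.011 m and angle between each of flux_tub, glue_bottle, solvent_bottle's own z axis and vertical below 0.12 rad and linear speed of each of flux_tub, glue_bottle, solvent_bottle below 0.03 m/s and contact force between each of flux_tub, glue_bottle, solvent_bottle and the fingers below 0.2 N and x of glue_bottle in the frame of rubber_mat between -0.1 and 0.1 m and y of glue_bottle in the frame of rubber_mat between -0.065 and 0.065 m and height (world z) of each of glue_bottle, solvent_bottle below 0.008 m and x of solvent_bottle in the frame of rubber_mat between -0.1 and 0.1 m and y of solvent_bottle in the frame of rubber_mat between -0.065 and 0.065 m), for 0.2 s.
At the end, for the whole second after the job is handed in: The flux tub stands upright on the coaster, its axis within 15 mm of the coaster's centre; each bottle stands upright in the caddy within 15 mm of where it stood at the start; all released and at rest (horizontal distance between flux_tub and cork_coaster below 0.015 m and height (world z) of flux_tub below 0.011 m and angle between each of flux_tub, glue_bottle, solvent_bottle's own z axis and vertical below 0.12 rad and linear speed of each of flux_tub, glue_bottle, solvent_bottle below 0.03 m/s and contact force between each of flux_tub, glue_bottle, solvent_bottle and the fingers below 0.2 N and distance of each of glue_bottle, solvent_bottle from where it was at the start of the episode below 0.015 m); the robot touches nothing.
It fails at once if a bottle or the tub is tipped by more than about 40 degrees (angle between any of glue_bottle, solvent_bottle, flux_tub's own z axis and vertical above 0.7 rad).
It fails at once if the circuit board or the side cutters are shifted by more than 15 mm (distance of any of circuit_board, side_cutters from where it was at the start of the episode above 0.015 m).
It also fails if it takes over 99 s, if anything falls off the work surface, if the arm or the gripper's body presses on something with over 40 N, if the wrist force passes 120 N, or if a joint passes its speed limit or range.

## Working session

There is one attempt and no reset: what is moved stays moved. The work goes in short steps, Python scripts to look and compute and a shell command to move; the robot and the scene stay as the last step left them, time stands still between calls to the robot, and variables do not carry over. Pictures are saved under pics/ and viewed, about 12 in all and at most 16, crops included, and the job is handed in when it is done.

```bash
ls; mkdir -p pics
python3 - <<'E'
from rig import robot,camera,camera_info
import cv2,numpy as np
for n in ["top","side"]:
    cv2.imwrite(f"pics/{n}0.png",camera(n)[:,:,::-1])
    print(n,camera_info(n))
o=robot.get_obs();print(o["time"],o["position"],o["tool_rot"],o["grip_width"],o["ft_force"])
E
```

```text
pics
top {'camera_matrix': array([[542.43398096,   0.        , 280.75233831],
       [  0.        , 542.43398096, 204.21073609],
       [  0.        ,   0.        ,   1.        ]]), 'dist': array([0.05079636, 0.        , 0.        , 0.        , 0.        ]), 'rvec': array([ 2.13798229, -2.07836409,  0.21399676]), 'tvec': array([0.00226525, 0.55196423, 1.29781562])}
side {'camera_matrix': array([[535.78971164,   0.        , 298.95417196],
       [  0.        , 535.78971164, 206.62319614],
       [  0.        ,   0.        ,   1.        ]]), 'dist': array([-0.06265001,  0.        ,  0.        ,  0.        ,  0.        ]), 'rvec': array([ 2.22468904, -0.21036661,  0.08726279]), 'tvec': array([-0.54734277,  0.12726676,  1.31192256])}
0.1 [0.26227599 0.56660999 0.23268346] [ 0.15153367  0.69080563 -0.1527861   0.69027642] 0.08676853099015608 [ 0.19177829 -0.50246032 -0.60659781]
```

View pics/top0.png

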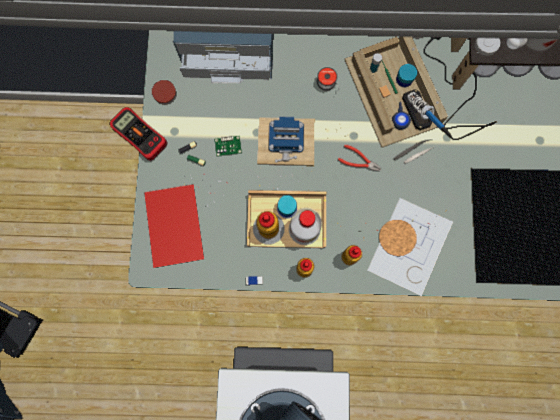

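View pics/side0.png

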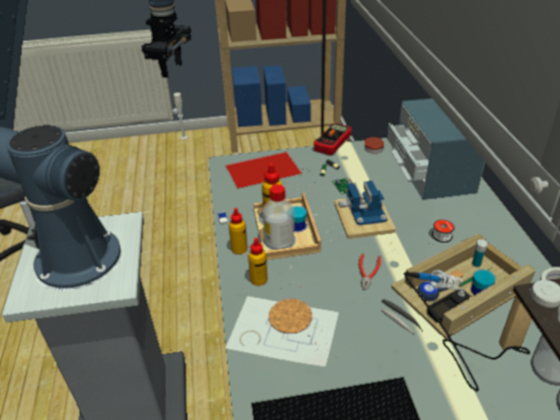

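The top view shows three yellow glue bottles: (267,222) in the caddy, and (306,267) and (353,255) on the desk. The one in the caddy, on its disc, should be the largest. Next I measure heights across the two views and check an enlarged crop.

```bash
cat > h.py <<'E'
import cv2,numpy as np
from rig import robot,camera,camera_info
def ray(n,uv,ci=None):
    c=ci or camera_info(n);R=cv2.Rodrigues(np.array(c["rvec"]))[0];t=np.array(c["tvec"]).ravel()
    p=cv2.undistortPoints(np.array([[uv]],float),c["camera_matrix"],c["dist"])[0,0]
    d=R.T@np.array([p[0],p[1],1]);return -R.T@t,d/np.linalg.norm(d)
def onz(n,uv,z,ci=None):
    o,d=ray(n,uv,ci);return o+d*(z-o[2])/d[2]
def two(a,b):
    (o1,d1),(o2,d2)=ray("top",a),ray("side",b)
    s=np.linalg.lstsq(np.c_[d1,-d2],o2-o1,rcond=None)[0];p,q=o1+s[0]*d1,o2+s[1]*d2
    return (p+q)/2,np.linalg.norm(p-q)
def blobs(im,lo,hi,amin=40):
    h=cv2.cvtColor(im,cv2.COLOR_RGB2HSV);m=cv2.inRange(h,np.array(lo),np.array(hi))
    if lo[0]==0: m|=cv2.inRange(h,np.array([172,lo[1],lo[2]]),np.array([180,hi[1],hi[2]]))
    n,l,s,c=cv2.connectedComponentsWithStats(m)
    return [(c[i].round(1),s[i][:5]) for i in range(1,n) if s[i][4]>=amin],l
E
python3 - <<'E'
from h import *
t=cv2.imread("pics/top0.png")[:,:,::-1].copy();s=cv2.imread("pics/side0.png")[:,:,::-1].copy()
for nm,im in(("top",t),("side",s)):
    for k,lo,hi in(("red",(0,150,90),(6,255,255)),("cork",(7,100,90),(20,255,255)),("cyan",(85,120,80),(100,255,255)),):
        print(nm,k,[(list(map(float,c)),list(map(int,b))) for c,b in blobs(im,lo,hi)[0] if 130<c[0]<440 and 140<c[1]<360])
a=cv2.resize(t[170:290,235:375],None,fx=4,fy=4,interpolation=2);b=cv2.resize(s[150:300,210:335],None,fx=3.2,fy=3.2,interpolation=2)
o=np.zeros((480,800,3),np.uint8);o[:480,:400]=cv2.resize(a,(400,343))[0:0] if 0 else 0
a=cv2.resize(a,(400,343));o[:343,:400]=a;o[:480,400:]=b;cv2.imwrite("pics/crop0.png",o[:,:,::-1])
E
```

```text
top red [([357.5, 152.6], [345, 145, 25, 18, 82]), ([352.9, 163.5], [338, 158, 30, 9, 86]), ([173.4, 225.7], [145, 185, 59, 83, 3776]), ([307.0, 217.8], [300, 210, 15, 16, 193]), ([266.3, 219.1], [259, 212, 15, 15, 177]), ([354.6, 251.7], [349, 246, 12, 12, 103]), ([305.7, 264.8], [300, 259, 12, 12, 102])]
top cork [([303.1, 201.0], [249, 191, 77, 47, 401]), ([262.6, 195.6], [248, 194, 33, 4, 65]), ([250.1, 227.4], [247, 199, 14, 47, 190]), ([269.2, 221.5], [257, 203, 22, 30, 207]), ([288.7, 238.4], [281, 221, 23, 26, 175]), ([397.3, 237.3], [379, 220, 37, 36, 1040]), ([352.0, 254.0], [345, 245, 17, 17, 95]), ([305.4, 266.6], [298, 258, 16, 17, 111]), ([159.9, 302.7], [119, 294, 74, 17, 528]), ([251.6, 305.5], [235, 296, 36, 18, 291]), ([191.2, 302.1], [184, 298, 15, 11, 42]), ([220.5, 303.8], [213, 299, 15, 11, 53]), ([278.5, 303.6], [271, 298, 14, 15, 79]), ([319.7, 307.1], [291, 298, 60, 18, 471]), ([408.9, 310.6], [394, 302, 34, 17, 271]), ([210.7, 308.5], [200, 304, 23, 9, 77]), ([369.7, 311.1], [353, 304, 34, 18, 174]), ([173.5, 325.3], [161, 324, 27, 4, 55]), ([244.8, 342.4], [234, 341, 21, 6, 43]), ([222.4, 347.1], [216, 344, 15, 6, 42]), ([379.9, 352.4], [372, 348, 18, 8, 58]), ([216.9, 358.0], [211, 355, 15, 10, 41])]
top cyan [([286.8, 204.5], [278, 195, 19, 19, 279])]
side red [([333.7, 141.9], [315, 126, 37, 28, 295]), ([373.7, 142.9], [366, 138, 17, 11, 156]), ([264.3, 172.5], [227, 153, 74, 48, 1768]), ([235.9, 216.4], [231, 208, 11, 15, 109]), ([256.0, 246.6], [251, 238, 11, 16, 129]), ([361.3, 266.0], [359, 255, 7, 22, 57]), ([375.8, 267.3], [369, 257, 12, 21, 58])]
side cork [([267.6, 185.3], [262, 180, 11, 15, 42]), ([298.3, 237.3], [265, 193, 55, 67, 756]), ([260.0, 205.6], [255, 199, 12, 15, 70]), ([258.7, 250.0], [250, 242, 14, 14, 43]), ([290.0, 315.6], [269, 299, 43, 34, 1144])]
side cyan [([299.0, 214.1], [293, 207, 14, 16, 187])]
```

View pics/crop0.png

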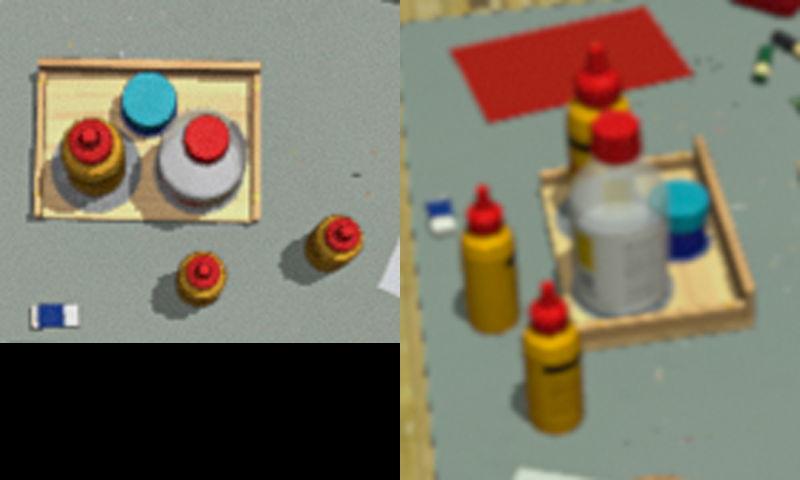

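The crop confirms it: the caddy glue bottle has a 15 px cap against 12 px for the desk decoys and is clearly taller. Now to locate everything.

Run:
```python
from h import *
np.set_printoptions(precision=4,suppress=True)
t=cv2.imread("pics/top0.png")[:,:,::-1].copy();s=cv2.imread("pics/side0.png")[:,:,::-1].copy()
print("cam",ray("top",(280,204))[0],ray("side",(280,204))[0])
for k,lo,hi,c0,z in(("mat",(0,150,90),(6,255,255),(173.4,225.7),.003),("cork",(7,100,60),(20,255,255),(397.3,237.3),.006),("tub",(85,120,80),(100,255,255),(286.8,204.5),.060),
  ("solv",(0,150,90),(6,255,255),(307,217.8),.172),("glue",(0,150,90),(6,255,255),(266.3,219.1),.148)):
    b,l=blobs(t,lo,hi,100)
    i=min(range(1,l.max()+1),key=lambda i:np.hypot(*(np.argwhere(l==i).mean(0)[::-1]-c0)))
    m=(l==i).astype(np.uint8);ct=max(cv2.findContours(m,0,2)[0],key=cv2.contourArea)
    hull=cv2.convexHull(ct)[:,0]
    P=np.array([onz("top",p,z)[:2] for p in hull],np.float32)
    r=cv2.minAreaRect(P);(cx,cy),rad=cv2.minEnclosingCircle(P)
    print(k,"rect",np.array(r[0]),np.array(r[1]),r[2],"circ",np.array([cx,cy]),rad)
for c,z in(((248.3,191),.042),((326,191.7),.042),((247.2,246.3),.026),((325.3,247.7),.026)): print("corner",onz("top",c,z))
print("side cork",onz("side",(290,315.6),.006),"tub two",two((286.8,204.5),(299,213)))
o=robot.get_obs();from scipy.spatial.transform import Rotation as R
print(R.from_quat(o["tool_rot"]).as_matrix())
```

```text
cam [0.2707 0.005  1.3841] [ 0.3741 -1.0417  0.901 ]
mat rect [0.5008 0.2936] [0.198  0.1282] 11.30946159362793 circ [0.5001 0.2924] 0.11643640697002411
cork rect [ 0.4843 -0.2812] [0.0902 0.0921] 1.640862226486206 circ [ 0.4846 -0.2813] 0.04708006605505943
tub rect [0.5523 0.0023] [0.0459 0.0449] 1.602553367614746 circ [0.5514 0.0025] 0.024550888687372208
solv rect [ 0.4984 -0.0437] [0.0347 0.0318] 1.2151761054992676 circ [ 0.4977 -0.0437] 0.018301811069250107
glue rect [0.4967 0.0502] [0.033  0.0325] 1.600403904914856 circ [0.4962 0.0492] 0.018102189525961876
corner [0.5871 0.1015 0.042 ]
corner [ 0.5907 -0.0959  0.042 ]
corner [0.4478 0.0995 0.026 ]
corner [ 0.4498 -0.097   0.026 ]
side cork [ 0.4845 -0.2839  0.006 ] tub two (array([0.5552, 0.0027, 0.0529]), np.float64(0.00549360157235137))
[[-0.0011  0.4203  0.9074]
 [-0.0016  0.9074 -0.4203]
 [-1.     -0.0019 -0.0003]]
```

Measurements agree with the caddy model to within 3 mm: glue (0.496, 0.049), solvent (0.497, -0.044), tub (0.551, 0.0025), mat centre (0.501, 0.293), coaster (0.485, -0.282). First I turn the jaws along world x.

```bash
python3 -m inch '[[[-0.2,0,0,0.125,0.75],[-0.2,0,0,0.125,0.75],[-0.2,0,0,0.125,0.75],[-0.2,0,0,0.125,0.75],[-0.2,0,0,0.125,0.75],[-0.2,0,0,0.125,0.75],[-0.2,0,0,0.125,0.75],[-0.2,0,0,0.125,0.75]]]' 20
cat > st.py <<'E'
from h import *
from scipy.spatial.transform import Rotation as R
np.set_printoptions(precision=4,suppress=True)
o=robot.get_obs();M=R.from_quat(o["tool_rot"]).as_matrix()
print("t",round(o["time"],2),"pos",np.array(o["position"]),"w",round(o["grip_width"],4),"F",np.array(o["ft_force"]),"\nyang",np.arctan2(M[1,1],M[0,1]),"xax",M[:,0],"q6",o["q"][5])
import sys
if len(sys.argv)>3: print("need cm (tool xyz)",M.T@(np.array(list(map(float,sys.argv[1:4])))-o["position"])*100)
E
python3 st.py .496 .049 .24
```

```text
time: 0.77
position: [0.26, 0.5634, 0.2436]
tool_rot: [0.461, 0.531, -0.471, 0.532]
ft_force: [-0.7, -0.1, -0.3]
grip_width: 0.0653
t 0.77 pos [0.26   0.5634 0.2436] w 0.0653 F [-0.7002 -0.1269 -0.2976] 
yang 0.13086936083198314 xax [-0.0081 -0.0117 -0.9999] q6 0.8276606949924316
need cm (tool xyz) [ 0.7721 16.6835 54.0765]
```

```bash
python3 -m inch '[[[0,0,0,0.12,0.75],[0,0.5,3.5,0,0.75],[0,0.8,3.7,0,0.75],[0,0.8,3.7,0,0.75],[0,0.8,3.7,0,0.75],[0,0.8,3.7,0,0.75],[0,0.8,3.7,0,0.75],[0,0.8,3.7,0,0.75]]]' >/dev/null; python3 st.py .496 .049 .24
```

```text
t 1.43 pos [0.3129 0.3037 0.2419] w 0.0655 F [0.7765 0.3744 0.6215] 
yang 0.01309250136299364 xax [-0.009  -0.0093 -0.9999] q6 0.5046209787821657
need cm (tool xyz) [ 0.2624 17.9743 25.7015]
```

```bash
python3 -m inch '[[[0,2.4,3.3,0,0.75],[0,2.4,3.3,0,0.75],[0,2.4,3.3,0,0.75],[0,2.4,3.3,0,0.75],[0,2.4,3.3,0,0.75],[0,2.4,3.3,0,0.75],[0,1.5,2,0,0.75],[0,0.8,1,0,0.75]]]' >/dev/null; python3 st.py .496 .049 .2
```

```text
t 2.1 pos [0.4831 0.0623 0.2409] w 0.0658 F [-0.3948  1.0318 -0.1026] 
yang 0.01018382208085971 xax [-0.0135 -0.0124 -0.9998] q6 -0.09595070073937684
need cm (tool xyz) [4.093  1.3309 1.288 ]
```

Run:
```python
from h import *
cv2.imwrite("pics/w1.png",camera("wrist")[:,:,::-1])
for p in [(.496,.049,.178),(.496,.049,.148),(.497,-.044,.172),(.551,.0025,.06)]:
    c=camera_info("wrist");print(p,cv2.projectPoints(np.array([p]),np.array(c["rvec"]),np.array(c["tvec"]),c["camera_matrix"],c["dist"])[0].ravel())
```

```text
(0.496, 0.049, 0.178) [297.90314247 239.75150865]
(0.496, 0.049, 0.148) [296.4345197  224.91520801]
(0.497, -0.044, 0.172) [295.84680868 344.97575429]
(0.551, 0.0025, 0.06) [343.78207809 238.21984374]
```

View pics/w1.png

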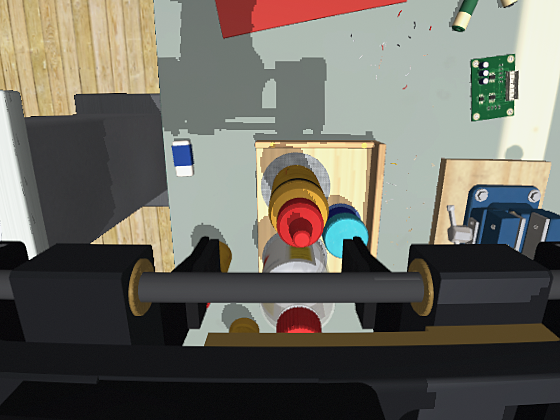

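The wrist view shows the glue spout at (302,239), where (298,240) was predicted, so the position is right to about 3 mm. I shift the x target to 0.498 and descend.

```bash
python3 -m inch '[[[0,1.5,1.2,0,0.75],[0,0,0,0,0.75],[2.5,0,0,0,0.75],[2.5,0,0,0,0.75],[2.5,0,0,0,0.75]]]' >/dev/null; python3 st.py .498 .05 .1415
```

```text
t 2.57 pos [0.5038 0.0466 0.1681] w 0.0652 F [-0.0411 -0.0799 -0.7927] 
yang 0.004970949154844936 xax [ 0.0004 -0.0139 -0.9999] q6 -0.11431465295607128
need cm (tool xyz) [ 2.6514 -0.5752 -0.3793]
```

```bash
python3 -m inch '[[[0.5,-0.6,-0.35,0,0.75],[1,0,0,0,0.75],[1,0,0,0,0.75],[0,0,0,0,0.75]]]' >/dev/null; python3 st.py .498 .05 .1415
```

```text
t 2.9 pos [0.4899 0.0532 0.138 ] w 0.0652 F [-0.275   0.3193  0.1812] 
yang 0.006579338091635918 xax [-0.0142 -0.0115 -0.9998] q6 -0.10520737765250701
need cm (tool xyz) [-0.3571  0.7984  0.3288]
```

```bash
for i in 1 2 3; do python3 -m inch '[[[0,0,0,0,0.75]]]' >/dev/null; python3 st.py .498 .05 .1415; done
```

```text
t 2.98 pos [0.4894 0.0538 0.1382] w 0.065 F [-0.2554  0.3126  0.1813] 
yang 0.007275444866978348 xax [-0.0149 -0.0113 -0.9998] q6 -0.10502506297777427
need cm (tool xyz) [-0.3382  0.8476  0.3883]
t 3.07 pos [0.4893 0.0542 0.1387] w 0.0657 F [ 0.6878 -0.1659 -0.3488] 
yang 0.007687600919249539 xax [-0.0146 -0.0113 -0.9998] q6 -0.10482498630143308
need cm (tool xyz) [-0.2875  0.859   0.4258]
t 3.15 pos [0.4897 0.0543 0.1395] w 0.0653 F [ 0.0739 -0.0272 -0.7665] 
yang 0.00797391664466966 xax [-0.0132 -0.0114 -0.9998] q6 -0.10473196366474641
need cm (tool xyz) [-0.2065  0.8228  0.4425]
```

```bash
python3 -m inch '[[[0,0.4,0.4,0,0.75],[0,0.2,0,0,0.75],[0,0,0,0,0.75]]]' >/dev/null; python3 st.py .498 .05 .1415; python3 -m inch '[[[0,0,0,0,0.75]]]' >/dev/null;python3 st.py .498 .05 .1415
```

```text
t 3.4 pos [0.4978 0.05   0.1415] w 0.0653 F [ 0.5769  0.4713 -0.0092] 
yang 0.008283434773791728 xax [-0.0084 -0.0119 -0.9999] q6 -0.11212176057061102
need cm (tool xyz) [0.0045 0.0235 0.0029]
t 3.48 pos [0.4984 0.0498 0.1419] w 0.0655 F [-0.7774  0.8168 -0.1288] 
yang 0.00795819424519533 xax [-0.0072 -0.0121 -0.9999] q6 -0.11211866927913637
need cm (tool xyz) [ 0.0431 -0.043  -0.0221]
```

```bash
python3 -m inch '[[[0,0,0,0,0.2],[0,0,0,0,0.2],[0,0,0,0,0.2],[0,0,0,0,0.2],[0,0,0,0,0.2],[0,0,0,0,0.2]]]' 25 >/dev/null; python3 st.py .498 .05 .1415; python3 -m inch '[[[-1,0,0,0,0.2],[-1,0,0,0,0.2],[-1.5,0,0,0,0.2],[-1.5,0,0,0,0.2],[-1,0,0,0,0.2],[0,0,0,0,0.2]]]' >/dev/null;python3 st.py .55 .30 .21
```

```text
t 3.98 pos [0.4983 0.0496 0.1421] w 0.0346 F [-0.6863 -0.0516  3.1798] 
yang 0.0074164213016330175 xax [-0.0076 -0.012  -0.9999] q6 -0.11210298779583032
need cm (tool xyz) [ 0.064  -0.0306 -0.0444]
t 4.48 pos [0.4953 0.0508 0.2012] w 0.0345 F [ 0.5981 -0.5303 -2.332 ] 
yang 0.007479459515654318 xax [-0.0179 -0.0107 -0.9998] q6 -0.11382529172344026
need cm (tool xyz) [ -1.2415   5.6372 -24.8619]
```

```bash
python3 -m inch '[[[0,0.2,-1.5,0,0.2],[0,0.6,-2.5,0,0.2],[0,0.8,-3.2,0,0.2],[0,0.8,-3.2,0,0.2],[0,0.8,-3.2,0,0.2],[0,0.8,-3.2,0,0.2],[0,0.6,-2.5,0,0.2],[0,0.3,-1.2,0,0.2]]]' >/dev/null; python3 st.py .55 .30 .19;  python3 -m inch '[[[0,0,0,0,0.2],[0,0,0,0,0.2]]]' >/dev/null;python3 st.py .55 .30 .19
```

```text
t 5.15 pos [0.5412 0.2606 0.1907] w 0.0347 F [ 1.0107 -0.2779 -2.1417] 
yang -0.0008984265298469324 xax [-0.0276 -0.0134 -0.9995] q6 0.26939284282934683
need cm (tool xyz) [-0.005   0.8801 -3.9427]
t 5.32 pos [0.5402 0.2626 0.1884] w 0.0345 F [-0.3373  0.3322 -1.4863] 
yang 0.003753513212652979 xax [-0.0303 -0.0146 -0.9994] q6 0.26877753897357737
need cm (tool xyz) [-0.2436  0.9874 -3.7364]
```

```bash
python3 -m inch '[[[0,0.4,-1.5,0,0.2],[0,0.3,-1.2,0,0.2],[1,0,-0.6,0,0.2],[1,0,0,0,0.2],[0.8,0,0,0,0.2],[0,0,0,0,0.2]]]' >/dev/null; python3 st.py .55 .30 .134
```

```text
t 5.82 pos [0.5436 0.2882 0.155 ] w 0.0347 F [-1.0138  0.2047 -1.9215] 
yang -0.0016263636864862212 xax [-0.0378 -0.0208 -0.9991] q6 0.3161303574757761
need cm (tool xyz) [ 2.0515  0.7158 -1.2219]
```

```bash
python3 -m inch '[[[0,0.5,-0.9,0,0.2],[0.4,0.2,-0.3,0,0.2],[0.4,0,0,0,0.2],[0.3,0,0,0,0.2],[0,0,0,0,0.2]]]' >/dev/null; python3 st.py .55 .30 .134
```

```text
t 6.23 pos [0.5506 0.2989 0.1411] w 0.0344 F [ 0.0533  0.1463 -2.2516] 
yang -0.003775758314093327 xax [-0.0402 -0.0222 -0.9989] q6 0.3314147249642828
need cm (tool xyz) [ 0.7118 -0.0326 -0.1208]
```

```bash
python3 -m inch '[[[0.3,0,-0.1,0,0.2],[0.2,0,0,0,0.2],[0.1,0,0,0,0.2],[0,0,0,0,0.2]]]' >/dev/null; python3 st.py .55 .30 .134
```

```text
t 6.57 pos [0.5504 0.2998 0.1348] w 0.0347 F [ 0.3578  0.4466 -1.0746] 
yang -0.0036198318261305372 xax [-0.0397 -0.0222 -0.999 ] q6 0.3330326754789327
need cm (tool xyz) [ 0.0815 -0.0336 -0.0177]
```

Force is dropping, so the bottle is touching. I lower a hair more, release and lift.

```bash
python3 -m inch '[[[0.1,0,0,0,0.2],[0,0,0,0,0.2]]]' >/dev/null; python3 st.py .55 .30 .134;  python3 -m inch '[[[0,0,0,0,0.45],[0,0,0,0,0.7],[0,0,0,0,0.7],[0,0,0,0,0.7]]]' >/dev/null; python3 st.py; python3 -m inch '[[[-1,0,0,0,0.7],[-2,0,0,0,0.7],[-2.5,0,0,0,0.7],[-2.5,0,0,0,0.7],[-1,0,0,0,0.7]]]' >/dev/null; python3 st.py .498 -.044 .24
```

```text
t 6.73 pos [0.5503 0.2998 0.1339] w 0.0349 F [ 0.3375 -0.0991 -2.0069] 
yang -0.0035619090482082428 xax [-0.0395 -0.0222 -0.999 ] q6 0.3329983463580834
need cm (tool xyz) [-0.0085 -0.0321 -0.0204]
t 7.07 pos [0.5511 0.3    0.1353] w 0.0516 F [ 0.1632 -0.4115  0.5079] 
yang -0.0035504390577140747 xax [-0.0371 -0.0214 -0.9991] q6 0.33297793747597065
t 7.48 pos [0.5532 0.3015 0.2282] w 0.0608 F [0.3258 0.2619 0.4983] 
yang -0.003851502884329015 xax [-0.0429 -0.0233 -0.9988] q6 0.33218287522054346
need cm (tool xyz) [-0.1363 -5.4375 34.5797]
```

Run:
```python
from h import *
a=camera("top");b=camera("side")
o=np.hstack([cv2.resize(a[130:330,120:420],(400,267)),cv2.resize(b[130:330,180:380],(400,400))[:267]])
cv2.imwrite("pics/c2.png",o[:,:,::-1])
```

```text
(no output)
```

View pics/c2.png

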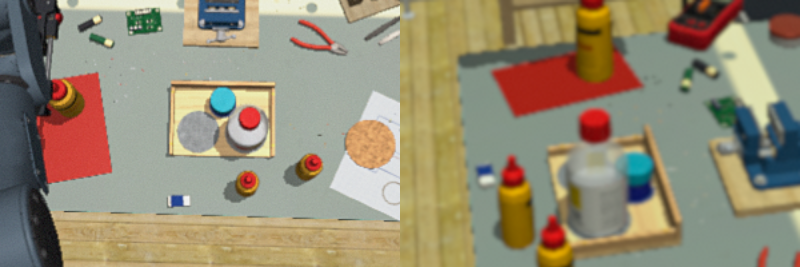

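The glue bottle stands upright on the mat (crop (66,97)), and the tub is untouched. Now the solvent bottle.

```bash
python3 -m inch '[[[0,-0.3,2,0,0.7],[-0.2,-0.6,3.5,0,0.7],[-0.2,-0.6,3.8,0,0.7],[0,-0.6,3.8,0,0.7],[0,-0.6,3.8,0,0.7],[0,-0.6,3.8,0,0.7],[0,-0.6,3.8,0,0.7],[0,-0.5,3,0,0.7]]]' >/dev/null; python3 -m inch '[[[0,-0.2,1.5,0,0.7],[0,0,0,0,0.7]]]' >/dev/null; python3 st.py .498 -.044 .2;python3 - <<'E'
from h import *
print(onz("top",(268.5,228),.012))
E
```

```text
t 8.42 pos [0.4973 0.0023 0.228 ] w 0.0609 F [-0.2312  0.7777 -0.4699] 
yang 0.0034529634090462477 xax [-0.0601 -0.0219 -0.998 ] q6 -0.18618827102738297
need cm (tool xyz) [2.8901 0.2213 4.57  ]
[0.49824949 0.04790618 0.012     ]
```

```bash
python3 -m inch '[[[0,0,1.5,0,0.7],[0,0,1.2,0,0.7],[0,0,0,0,0.7]]]' >/dev/null; python3 st.py;  python3 -m inch '[[[0,0,0,0,0.7],[0,0,0,0,0.7],[0,0,0,0,0.7],[0,0,0,0,0.7]]]' >/dev/null; python3 st.py; python3 -m inch '[[[0,3,0,0,0.7],[0,0,0,0,0.7]]]' >/dev/null; python3 st.py; python3 -m inch '[[[0,-1,0,0,0.7],[0,-1,0,0,0.7],[0,-1,0,0,0.7],[0,0,0,0,0.7]]]' >/dev/null; python3 st.py .498 -.044 .2
```

```text
t 8.67 pos [ 0.495  -0.0251  0.2256] w 0.061 F [-0.2705 -0.1576  0.1081] 
yang 0.0012801777350363152 xax [-0.0662 -0.0189 -0.9976] q6 -0.23796435577505284
t 9.0 pos [ 0.4943 -0.022   0.2241] w 0.0609 F [-0.2024 -0.5585  0.1693] 
yang 0.0028756558290220376 xax [-0.0692 -0.0163 -0.9975] q6 -0.23604508940503552
t 9.17 pos [ 0.5239 -0.0201  0.222 ] w 0.0608 F [ 1.4774 -0.5081  0.5816] 
yang 0.004666319208793409 xax [-0.07   -0.0158 -0.9974] q6 -0.22255113940463986
t 9.5 pos [ 0.49   -0.018   0.2235] w 0.0607 F [-1.2087  0.7214 -0.2108] 
yang 0.00831987110964482 xax [-0.0733 -0.0151 -0.9972] q6 -0.23604871665830496
need cm (tool xyz) [2.3224 0.9531 2.5749]
```

Tool tilt has crept up to 0.073 rad. I'll find out which motions change it, in free air.

```bash
python3 -m inch '[[[-4,0,0,0,0.7],[-4,0,0,0,0.7],[0,0,0,0,0.7]]]' >/dev/null; python3 st.py;  python3 -m inch '[[[4,0,0,0,0.7],[4,0,0,0,0.7],[0,0,0,0,0.7]]]' >/dev/null; python3 st.py;python3 -m inch '[[[0,4,0,0,0.7],[0,4,0,0,0.7],[0,0,0,0,0.7]]]' >/dev/null; python3 st.py; python3 -m inch '[[[0,-4,0,0,0.7],[0,-4,0,0,0.7],[0,0,0,0,0.7]]]' >/dev/null; python3 st.py .498 -.044 .2
```

```text
t 9.75 pos [ 0.4905 -0.0159  0.3039] w 0.0604 F [ 0.269  -0.7649  0.3334] 
yang 0.007606517847008391 xax [-0.0825 -0.0126 -0.9965] q6 -0.2390668158249516
t 10.0 pos [ 0.487  -0.0178  0.2287] w 0.0611 F [-1.7526  0.5366  0.7791] 
yang 0.00713714504059285 xax [-0.0643 -0.0169 -0.9978] q6 -0.23652575068005424
t 10.25 pos [ 0.562  -0.0161  0.2229] w 0.0606 F [ 1.5646 -0.4468  0.0953] 
yang 0.005683764796591262 xax [-0.0753 -0.0142 -0.9971] q6 -0.2042622820735278
t 10.5 pos [ 0.4815 -0.0165  0.2292] w 0.0607 F [-0.5913 -0.1685  0.0896] 
yang 0.006943366784307049 xax [-0.0767 -0.0139 -0.997 ] q6 -0.23668737449362742
need cm (tool xyz) [2.823  1.8464 2.7198]
```

```bash
python3 -m inch '[[[-4,0,0,0,0.7],[-4,0,0,0,0.7],[-4,0,0,0,0.7],[0,0,0,0,0.7],[4,0,0,0,0.7],[4,0,0,0,0.7],[4,0,0,0,0.7],[0,0,0,0,0.7]]]' >/dev/null; python3 st.py;  python3 -m inch '[[[-4,0,0,0,0.7],[-4,0,0,0,0.7],[0,0,0,0,0.7],[2,0,0,0,0.7],[2,0,0,0,0.7],[2,0,0,0,0.7],[2,0,0,0,0.7],[0,0,0,0,0.7]]]' >/dev/null; python3 st.py;python3 -m inch '[[[-2,0,0,0,0.7],[-2,0,0,0,0.7],[-2,0,0,0,0.7],[-2,0,0,0,0.7],[0,0,0,0,0.7],[4,0,0,0,0.7],[4,0,0,0,0.7],[0,0,0,0,0.7]]]' >/dev/null; python3 st.py .498 -.044 .2
```

```text
t 11.17 pos [ 0.48   -0.0166  0.2454] w 0.061 F [-2.0402  1.0511 -0.2666] 
yang 0.005357817096226624 xax [-0.0586 -0.0178 -0.9981] q6 -0.2377475780148205
t 11.83 pos [ 0.4839 -0.0173  0.2638] w 0.0608 F [-0.9279  0.6543 -0.3169] 
yang 0.004963420352551697 xax [-0.0401 -0.0218 -0.999 ] q6 -0.2385693966171313
t 12.5 pos [ 0.4899 -0.0182  0.2846] w 0.061 F [-1.2316 -0.0345  0.1384] 
yang 0.005209973210854503 xax [-0.0145 -0.0277 -0.9995] q6 -0.23927253727982334
need cm (tool xyz) [8.5197 0.9163 2.3502]
```

Up-down cycles undo the tilt, now down to -0.0145. Approaching the solvent bottle.

```bash
python3 -m inch '[[[2.5,0.4,1,0,0.7],[2.5,0.2,1,0,0.7],[2,0,0,0,0.7],[0,0,0,0,0.7]]]' >/dev/null; python3 st.py .498 -.044 .2
```

```text
t 12.83 pos [ 0.4986 -0.0411  0.2207] w 0.0607 F [-0.6479  0.08   -0.6767] 
yang 0.006550509572430461 xax [-0.0067 -0.0295 -0.9995] q6 -0.275352907019402
need cm (tool xyz) [ 2.0768 -0.0452  0.2296]
```

```bash
python3 -m inch '[[[1.5,0,0.3,0,0.7],[0,0,0,0,0.7]]]' >/dev/null; python3 st.py .498 -.044 .16
python3 - <<'E'
from h import *
c=camera_info("wrist");im=camera("wrist");cv2.imwrite("pics/w3.png",im[:,:,::-1])
print([(list(map(float,a)),list(map(int,b))) for a,b in blobs(im,(0,150,60),(6,255,255),150)[0]])
for p in [(.498,-.044,.172)]:
    print(p,cv2.projectPoints(np.array([p]),np.array(c["rvec"]),np.array(c["tvec"]),c["camera_matrix"],c["dist"])[0].ravel())
E
```

```text
t 13.0 pos [ 0.5003 -0.0451  0.2091] w 0.0609 F [-0.1972  0.2436 -0.7629] 
yang 0.006333011049199931 xax [-0.004  -0.0304 -0.9995] q6 -0.2806066491144317
need cm (tool xyz) [ 4.9008 -0.2129 -0.262 ]
[([155.6, 201.3], [137, 183, 39, 37, 1144]), ([277.8, 226.2], [248, 193, 60, 67, 3186]), ([212.1, 321.1], [194, 303, 29, 39, 407])]
(0.498, -0.044, 0.172) [277.59988197 235.02453153]
```

```bash
python3 -m inch '[[[1.3,-0.15,-0.2,0,0.7],[1.3,0,0,0,0.7],[0.8,0,0,0,0.7],[0,0,0,0,0.7]]]' >/dev/null; python3 st.py .498 -.044 .159
```

```text
t 13.38 pos [ 0.5068 -0.0449  0.1855] w 0.0607 F [-0.2931  0.0117 -0.5902] 
yang 0.007427587180093719 xax [ 0.0158 -0.0356 -0.9992] q6 -0.27478619616496475
need cm (tool xyz) [ 2.6271 -0.9204 -0.1953]
```

```bash
python3 -m inch '[[[0,-0.7,-0.1,0,0.7],[0,-0.2,0,0,0.7],[0,0,0,0,0.7]]]' >/dev/null; python3 st.py .498 -.044 .159
```

```text
t 13.63 pos [ 0.499  -0.044   0.1887] w 0.0608 F [ 0.0631 -1.3106 -1.0144] 
yang 0.008244687957995524 xax [ 0.0208 -0.037  -0.9991] q6 -0.2780393884941056
need cm (tool xyz) [ 2.9678 -0.1611 -0.1105]
```

```bash
python3 -m inch '[[[1,-0.3,0,0,0.7],[1,-0.3,0,0,0.7],[0.4,-0.2,0,0,0.7],[0,0,0,0,0.7]]]' >/dev/null; python3 st.py .498 -.044 .159
```

```text
t 13.97 pos [ 0.4928 -0.0453  0.1674] w 0.0613 F [-1.1534  0.3022 -0.035 ] 
yang 0.008508591745611877 xax [ 0.0274 -0.0389 -0.9989] q6 -0.28124544935205853
need cm (tool xyz) [ 0.8508  0.5023 -0.1548]
```

```bash
python3 -m inch '[[[0.5,0.3,-0.1,0,0.7],[0.2,0.1,0,0,0.7],[0,0,0,0,0.7]]]' >/dev/null; python3 st.py .498 -.044 .159
```

```text
t 14.22 pos [ 0.4983 -0.0447  0.1612] w 0.0606 F [ 0.1824  0.8503 -1.1566] 
yang 0.008250457651911548 xax [ 0.0297 -0.0395 -0.9988] q6 -0.27573958765788337
need cm (tool xyz) [ 0.2149 -0.0325 -0.0778]
```

```bash
python3 -m inch '[[[0.1,0,0,0,0.25],[0,0,0,0,0.25],[0,0,0,0,0.25],[0,0,0,0,0.25],[0,0,0,0,0.25],[0,0,0,0,0.25]]]' 40 >/dev/null; python3 st.py .498 -.044 .159; python3 -m inch '[[[-0.7,0,0,0,0.25],[-0.8,0,0,0,0.25],[-1.2,0,0,0,0.25],[-1.5,0,0,0,0.25],[-1.5,0,0,0,0.25],[-0.5,0,0,0,0.25],[0,0,0,0,0.25]]]' >/dev/null;python3 st.py .455 .287 .22
```

```text
t 14.72 pos [ 0.4991 -0.0447  0.1604] w 0.0387 F [-0.154   0.7408  0.1733] 
yang 0.008538583520627932 xax [ 0.0305 -0.0397 -0.9987] q6 -0.2755626428746261
need cm (tool xyz) [ 0.1337 -0.1091 -0.0809]
t 15.3 pos [ 0.4943 -0.0412  0.2254] w 0.0384 F [ 0.8083 -0.7246 -2.7003] 
yang 0.008262700666753962 xax [ 0.0237 -0.0374 -0.999 ] q6 -0.27983838974118375
need cm (tool xyz) [ -0.7757  -3.6664 -32.843 ]
```

```bash
python3 -m inch '[[[0,-1.2,-1.5,0,0.25],[0,-1.2,-2.5,0,0.25],[0,-0.8,-3.3,0,0.25],[0,-0.2,-3.5,0,0.25],[0,0,-3.5,0,0.25],[0,0,-3.5,0,0.25],[0,0,-3,0,0.25],[0,0,-2,0,0.25]]]' >/dev/null; python3 -m inch '[[[0,0,-1,0,0.25],[0,0,0,0,0.25]]]' >/dev/null;python3 st.py .452 .287 .2
```

```text
t 16.13 pos [0.4558 0.204  0.2107] w 0.0385 F [ 0.4502  0.2606 -3.4567] 
yang 0.0019282018105074375 xax [ 0.021  -0.0401 -0.999 ] q6 0.2513294781497627
need cm (tool xyz) [ 0.7317 -0.382  -8.3412]
```

```bash
python3 -m inch '[[[0,-0.2,-1.5,0,0.25],[0,0,-2,0,0.25],[0,0,-2,0,0.25],[0,0,-1.5,0,0.25],[0,0,-0.7,0,0.25],[0,0,0,0,0.25]]]' >/dev/null;python3 st.py .452 .287 .16
python3 - <<'E'
from h import *
a=camera("top");b=camera("side")
o=np.hstack([cv2.resize(a[130:330,120:420],(400,267)),cv2.resize(b[90:240,180:380],(356,267))])
cv2.imwrite("pics/c3.png",o[:,:,::-1])
E
```

```text
t 16.63 pos [0.4515 0.2795 0.2038] w 0.0384 F [-0.7693 -0.0077 -3.4949] 
yang 0.001074388295958182 xax [ 0.0138 -0.0455 -0.9989] q6 0.3998273361612182
need cm (tool xyz) [ 4.341  -0.0107 -0.9476]
```

View pics/c3.png

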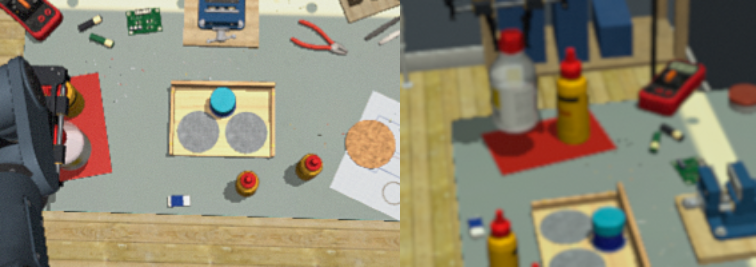

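The solvent bottle hangs clear of the glue bottle over the mat, and both grey discs (crop (198,131) and (247,131)) are bare. Lowering.

```bash
python3 -m inch '[[[0.8,0,-0.4,0,0.25],[1,0,-0.3,0,0.25],[1,0,0,0,0.25],[0.5,0,0,0,0.25],[0,0,0,0,0.25]]]' >/dev/null;python3 st.py .452 .287 .1515
```

```text
t 17.15 pos [0.452  0.28   0.1672] w 0.0383 F [-1.2341  0.1489 -3.387 ] 
yang -0.0044392902913331 xax [ 0.0119 -0.0484 -0.9988] q6 0.41444519830628035
need cm (tool xyz) [ 1.5344 -0.023  -0.7707]
```

```bash
python3 -m inch '[[[0.4,0,-0.4,0,0.25],[0.4,0,-0.2,0,0.25],[0.3,0,0,0,0.25],[0,0,0,0,0.25]]]' >/dev/null;python3 st.py .452 .287 .1515
```

```text
t 17.48 pos [0.4523 0.2853 0.1542] w 0.0379 F [-0.0862  0.5123 -3.6071] 
yang -0.0057567840449687996 xax [ 0.0108 -0.049  -0.9987] q6 0.4268194897729781
need cm (tool xyz) [ 0.2597 -0.036  -0.183 ]
```

```bash
python3 -m inch '[[[0.2,0,0,0,0.25],[0,0,0,0,0.25]]]' >/dev/null;python3 st.py .452 .287 .1515;python3 -m inch '[[[0.1,0,0,0,0.25],[0,0,0,0,0.25]]]' >/dev/null;python3 st.py .452 .287 .1515
```

```text
t 17.65 pos [0.4527 0.2855 0.1522] w 0.0385 F [ 0.1631 -0.332  -2.9242] 
yang -0.005397575153924199 xax [ 0.0118 -0.0487 -0.9987] q6 0.4271042576052725
need cm (tool xyz) [ 0.0645 -0.0714 -0.153 ]
t 17.82 pos [0.4531 0.2857 0.1522] w 0.0387 F [ 0.5643  0.7217 -2.2646] 
yang -0.005205813685781519 xax [ 0.0133 -0.0482 -0.9987] q6 0.4272165144311423
need cm (tool xyz) [ 0.0656 -0.1159 -0.1332]
```

```bash
python3 -m inch '[[[0.1,0,0,0,0.25],[0,0,0,0,0.5],[0,0,0,0,0.65],[0,0,0,0,0.65],[0,0,0,0,0.65]]]' >/dev/null; python3 st.py .452 .287 .1515; python3 -m inch '[[[-1,0,0,0,0.65],[-2.5,0,0,0,0.65],[-3,0,0,0,0.65],[-2,0,0,0,0.65]]]' >/dev/null; python3 st.py .551 .0025 .22
```

```text
t 18.23 pos [0.4544 0.2861 0.153 ] w 0.0537 F [-0.1054 -0.075   0.1194] 
yang -0.00507662244922809 xax [ 0.0173 -0.0467 -0.9988] q6 0.4272719062766912
need cm (tool xyz) [ 0.1434 -0.2459 -0.0939]
t 18.57 pos [0.4505 0.2888 0.2376] w 0.0566 F [-0.2706  0.0368 -0.1232] 
yang -0.005731594201254667 xax [ 0.0066 -0.0511 -0.9987] q6 0.42029787287731013
need cm (tool xyz) [ 3.2855 10.2048 28.445 ]
```

Run:
```python
from h import *
b=camera("side");a=camera("top")
cv2.imwrite("pics/c4.png",cv2.resize(b[90:290,180:380],None,fx=2,fy=2)[:,:,::-1])
print([onz("top",p,.012) for p in((268.5,228.2),(305.3,228.2))])
bl,l=blobs(a,(85,120,80),(100,255,255),100);print([(c,onz("top",c,.06)) for c,s in bl if 270<c[0]<300])
```

```text
[array([0.49773099, 0.04788884, 0.012     ]), array([ 0.50037965, -0.04632097,  0.012     ])]
[(array([286.7, 204.5]), array([0.55090577, 0.00299582, 0.06      ]))]
```

View pics/c4.png

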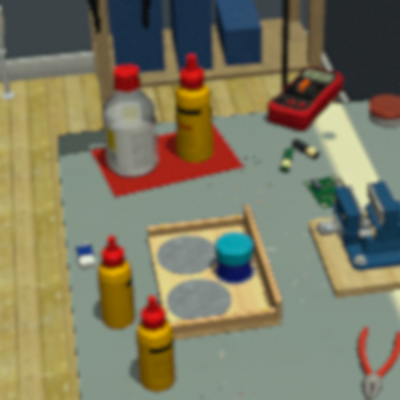

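Both bottles stand upright and released on the mat, the solvent at (130,120) and the glue at (193,115), and the tub hasn't moved. Next I move over the tub and turn the jaws by -90°.

```bash
python3 -m inch '[[[0,0.5,2,0,0.75],[0,1.2,3.5,0,0.75],[0,1.3,3.8,0,0.75],[0,1.3,3.8,0,0.75],[0,1.3,3.8,0,0.75],[0,1.3,3.8,0,0.75],[0,1.3,3,0,0.75],[0,0.5,1.5,0,0.75]]]' >/dev/null; python3 -m inch '[[[0,0,0,-0.125,0.75],[0,0,0,-0.125,0.75],[0,0,0,-0.125,0.75],[0,0,0,-0.125,0.75],[0,0,0,-0.125,0.75],[0,0,0,-0.125,0.75],[0,0,0,-0.125,0.75],[0,0,0,-0.125,0.75]]]' >/dev/null;python3 -m inch '[[[0,0,0,-0.125,0.75],[0,0,0,-0.125,0.75],[0,0,0,-0.125,0.75],[0,0,0,-0.125,0.75],[0,0,0,-0.07,0.75],[0,0,0,0,0.75]]]' >/dev/null; python3 st.py .551 .003 .12
```

```text
t 20.5 pos [0.5366 0.0241 0.2462] w 0.0652 F [ 1.0526 -1.0996  1.01  ] 
yang 1.5862138120410483 xax [ 0.0032 -0.0455 -0.999 ] q6 -1.701989652285637
need cm (tool xyz) [12.7047 -1.5572  1.3769]
```

```bash
python3 -m inch '[[[2,-0.5,0.4,0,0.75],[3,-0.4,0.3,0,0.75],[3,-0.3,0.2,0,0.75],[1.5,0,0,0,0.75],[0,0,0,0,0.75]]]' >/dev/null; python3 st.py .551 .003 .043
python3 - <<'E'
from h import *
c=camera_info("wrist");im=camera("wrist")
print([(list(map(float,a)),list(map(int,b))) for a,b in blobs(im,(80,100,60),(100,255,255),300)[0]])
for x,y in [(.551,.003),(.561,.003),(.551,.013)]:
    print(x,y,cv2.projectPoints(np.array([(x,y,.06)]),np.array(c["rvec"]),np.array(c["tvec"]),c["camera_matrix"],c["dist"])[0].ravel())
cv2.imwrite("pics/w5.png",im[:,:,::-1])
E
```

```text
t 20.92 pos [0.5482 0.0074 0.15  ] w 0.0653 F [-0.7412 -0.0945  0.313 ] 
yang 1.5761346157472957 xax [ 0.0093 -0.0461 -0.9989] q6 -1.706447724343741
need cm (tool xyz) [10.7123  0.0536  0.1845]
[([280.9, 211.9], [250, 180, 62, 64, 3131])]
0.551 0.003 [279.68214804 215.32603469]
0.561 0.003 [279.61869144 227.64699272]
0.551 0.013 [292.78843009 215.5821072 ]
```

View pics/w5.png

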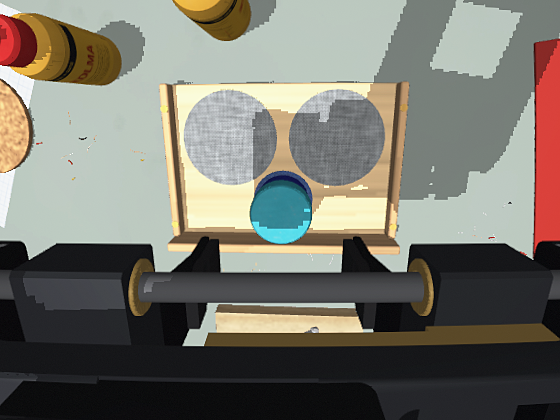

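The lid is at (281,212), against a predicted (280,215), so the fingers straddle it. Descending.

```bash
python3 -m inch '[[[2,0,0,0,0.75],[2,0,0,0,0.75],[1.5,0,0,0,0.75],[0,0,0,0,0.75]]]' >/dev/null; python3 st.py .551 .003 .043
```

```text
t 21.3 pos [0.5531 0.0046 0.0992] w 0.0652 F [-0.9212  0.5307  0.2802] 
yang 1.5720825878283684 xax [ 0.0197 -0.0479 -0.9987] q6 -1.6962591689338113
need cm (tool xyz) [ 5.6169  0.1131 -0.3246]
```

```bash
python3 -m inch '[[[1,0.1,-0.2,0,0.75],[1.3,0,-0.2,0,0.75],[0.8,0,0,0,0.75],[0,0,0,0,0.75]]]' >/dev/null; python3 st.py .551 .003 .043
```

```text
t 21.63 pos [0.5532 0.0041 0.0712] w 0.0653 F [-0.2026 -0.0064  0.2174] 
yang 1.5702977982192432 xax [ 0.0287 -0.0494 -0.9984] q6 -1.688210947638753
need cm (tool xyz) [ 2.8124  0.0326 -0.3006]
```

```bash
python3 -m inch '[[[0.8,0,-0.3,0,0.75],[0.9,0,-0.2,0,0.75],[0.6,0,0,0,0.75],[0,0,0,0,0.75]]]' >/dev/null; python3 st.py .551 .003 .043
```

```text
t 21.97 pos [0.5503 0.0028 0.0484] w 0.0656 F [ 0.3724 -0.1051 -0.0911] 
yang 1.5699181162911247 xax [ 0.0335 -0.0502 -0.9982] q6 -1.68411068382353
need cm (tool xyz) [0.5427 0.0451 0.0488]
```

```bash
python3 -m inch '[[[0.4,0,0,0,0.75],[0,0,0,0,0.4],[0,0,0,0,0.4],[0,0,0,0,0.4],[0,0,0,0,0.4],[0,0,0,0,0.4]]]' 20 >/dev/null; python3 st.py; python3 -m inch '[[[-1,0,0,0,0.4],[-2,0,0,0,0.4],[-2.5,0,0,0,0.4],[-2.5,0,0,0,0.4],[-1,0,0,0,0.4],[0,0,0,0,0.4]]]' >/dev/null; python3 st.py .485 -.2825 .13
```

```text
t 22.47 pos [0.5508 0.0025 0.044 ] w 0.0485 F [-0.0369 -0.004  -0.9723] 
yang 1.5697209818802376 xax [ 0.0338 -0.0502 -0.9982] q6 -1.6831739431977708
t 22.97 pos [0.5465 0.0076 0.1394] w 0.049 F [-0.9006 -0.365  -0.2857] 
yang 1.5697576318797062 xax [ 0.0309 -0.0494 -0.9983] q6 -1.6970804026165234
need cm (tool xyz) [  2.186  -28.9322  -6.1916]
```

```bash
python3 - <<'E'
from h import *
print(two((354.6,251.7),(256,246.6)),two((305.7,264.8),(235.9,216.4)))
c=camera_info("wrist");R=cv2.Rodrigues(np.array(c["rvec"]))[0];print("wristcam",-R.T@np.array(c["tvec"]).ravel())
E
python3 -m inch '[[[-1.5,-1,0,0,0.4],[-2,-2.5,0,0,0.4],[-2,-3.5,0,0,0.4],[0,-3.8,0,0,0.4],[0,-3.8,0,0,0.4],[0,-3.8,0,0,0.4],[0,-3,0,0,0.4],[0,-2,0,0,0.4]]]' >/dev/null; python3 st.py .485 -.2825 .13
```

```text
(array([ 0.43182217, -0.16013406,  0.10593431]), np.float64(1.6590281821783963e-05)) (array([ 0.39770923, -0.04538915,  0.10591122]), np.float64(0.0002344305209028008))
wristcam [0.46774579 0.01530293 0.28768864]
t 23.63 pos [ 0.5427 -0.2264  0.2095] w 0.0487 F [ 0.2651 -0.2967 -0.5228] 
yang 1.581401443941025 xax [ 0.0306 -0.0486 -0.9983] q6 -2.1403497161672447
need cm (tool xyz) [ 8.0336 -5.1499 -6.0776]
```

The nearest decoy bottle is at (0.432, -0.160), so I turn the gripper by +0.5 rad to keep its long body clear of it.

```bash
python3 -m inch '[[[0,0,0,0.125,0.4],[0,0,0,0.125,0.4],[0,0,0,0.125,0.4],[0,0,0,0.125,0.4],[0,0,0,0,0.4]]]' >/dev/null; python3 st.py .4845 -.2825 .15
```

```text
t 24.05 pos [ 0.5406 -0.2346  0.2076] w 0.0491 F [ 0.2672 -0.135  -0.2569] 
yang 1.0732605648883764 xax [ 0.0285 -0.0497 -0.9984] q6 -1.644412496208764
need cm (tool xyz) [ 5.8275 -6.715  -2.9322]
```

```bash
python3 -m inch '[[[0,-1.5,-0.5,0,0.4],[0,-2,-0.9,0,0.4],[0,-2,-0.9,0,0.4],[1.5,-0.7,-0.4,0,0.4],[2,0,0,0,0.4],[1.5,0,0,0,0.4],[0,0,0,0,0.4]]]' >/dev/null; python3 st.py .4845 -.2825 .08
```

```text
t 24.63 pos [ 0.486  -0.2793  0.1561] w 0.0489 F [ 0.5897  0.5297 -1.2677] 
yang 1.0985905845559583 xax [ 0.0284 -0.0495 -0.9984] q6 -1.7939431028112849
need cm (tool xyz) [ 7.6134 -0.1197 -0.3545]
```

```bash
python3 -m inch '[[[2,0,-0.2,0,0.4],[2.5,0,0,0,0.4],[2,0,0,0,0.4],[1,0,0,0,0.4],[0,0,0,0,0.4]]]' >/dev/null; python3 st.py .4845 -.2825 .038
```

```text
t 25.05 pos [ 0.4883 -0.2827  0.0811] w 0.049 F [-0.4723  0.7237  0.2366] 
yang 1.1109550230064158 xax [ 0.0315 -0.052  -0.9982] q6 -1.8021049564937228
need cm (tool xyz) [ 4.286  -0.013  -0.5666]
```

```bash
python3 -m inch '[[[1,0,-0.3,0,0.4],[1.2,0,-0.3,0,0.4],[0.8,0,-0.1,0,0.4],[0,0,0,0,0.4]]]' >/dev/null; python3 st.py .4845 -.2825 .038
```

```text
t 25.38 pos [ 0.4855 -0.2822  0.0533] w 0.0485 F [ 0.6972  0.6249 -0.4949] 
yang 1.116469367892388 xax [ 0.0358 -0.0556 -0.9978] q6 -1.8071521236983792
need cm (tool xyz) [ 1.5255 -0.0165 -0.1649]
```

```bash
python3 -m inch '[[[0.6,0,-0.2,0,0.4],[0.4,0,0,0,0.4],[0.2,0,0,0,0.4],[0,0,0,0,0.4]]]' >/dev/null; python3 st.py .4845 -.2825 .038; python3 -m inch '[[[0.15,0,0,0,0.4],[0,0,0,0,0.4]]]' >/dev/null; python3 st.py .4845 -.2825 .038
```

```text
t 25.72 pos [ 0.486  -0.2832  0.043 ] w 0.0489 F [ 0.127   0.1585 -0.9284] 
yang 1.1180091153692369 xax [ 0.0397 -0.059  -0.9975] q6 -1.808059591258969
need cm (tool xyz) [ 0.4895  0.0147 -0.1996]
t 25.88 pos [ 0.4866 -0.2836  0.0419] w 0.049 F [-0.3883 -0.0154 -0.3497] 
yang 1.1181550439293384 xax [ 0.0407 -0.0598 -0.9974] q6 -1.8080698764279688
need cm (tool xyz) [ 0.3786  0.0262 -0.2599]
```

```bash
python3 -m inch '[[[0.25,0,-0.2,0,0.4],[0.1,0,0,0,0.4],[0,0,0,0,0.4]]]' >/dev/null; python3 st.py .4845 -.2825 .038
python3 - <<'E'
from h import *
a=camera("top");b=camera("side")
o=np.hstack([cv2.resize(a[180:300,330:470],(400,343)),cv2.resize(b[240:340,220:340],(400,343))])
cv2.imwrite("pics/c6.png",o[:,:,::-1])
E
```

```text
t 26.13 pos [ 0.4852 -0.2832  0.0385] w 0.0484 F [-0.4182  0.5317 -0.966 ] 
yang 1.1182670596380402 xax [ 0.0416 -0.0607 -0.9973] q6 -1.8087499541720424
need cm (tool xyz) [ 0.044   0.0398 -0.0945]
```

View pics/c6.png

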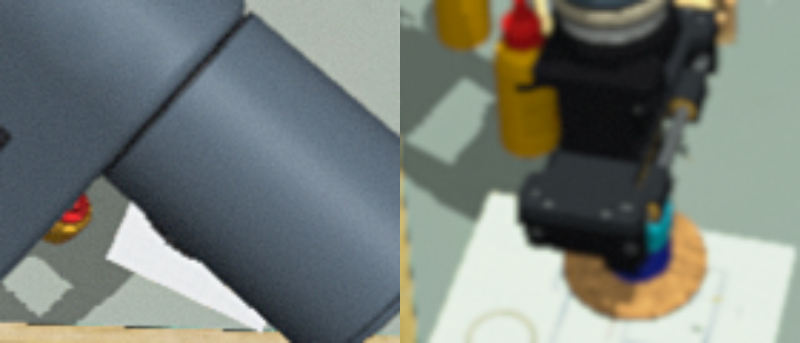

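The tub is down on the coaster, and the gripper is clear of the decoy. Release, then lift.

```bash
python3 -m inch '[[[0,0,0,0,0.6],[0,0,0,0,0.7],[0,0,0,0,0.72],[0,0,0,0,0.72]]]' >/dev/null; python3 st.py; python3 -m inch '[[[-1,0,0,0,0.72],[-2,0,0,0,0.72],[-3,0,0,0,0.72],[-4,0,0,0,0.72],[-4,0,0,0,0.72],[-4,0,0,0,0.72],[-3,0,0,0,0.72]]]' >/dev/null; python3 st.py .499 -.0447 .27
```

```text
t 26.57 pos [ 0.4854 -0.2835  0.039 ] w 0.0609 F [0.4429 0.1345 0.1695] 
yang 1.1182148037153918 xax [ 0.0422 -0.0612 -0.9972] q6 -1.8087660526376192
t 27.15 pos [ 0.4725 -0.2674  0.2527] w 0.0625 F [ 0.711  -1.0801  0.5884] 
yang 1.1180626553824804 xax [ 0.0289 -0.0493 -0.9984] q6 -1.819523411059417
need cm (tool xyz) [-2.7491 21.1182 -7.2404]
```

```bash
python3 -m inch '[[[0,0,0,0.125,0.7],[0,0,0,0.125,0.7],[0,0,0,0.125,0.7],[0,0,0,0.125,0.7],[0,0,0,0.125,0.7],[0,0,0,0.125,0.7],[0,0,0,0.125,0.7],[0,0,0,0.125,0.7]]]' >/dev/null; python3 -m inch '[[[0,0,0,0.115,0.7],[0,0,-2,0,0.7],[0,0,-3,0,0.7],[0,0,-4,0,0.7],[0,0,-4,0,0.7],[0,0,-4,0,0.7],[0,0,-4,0,0.7],[0,0,-4,0,0.7]]]' >/dev/null;python3 st.py .4535 .286 .25
python3 - <<'E'
from h import *
a=camera("top")
m=[(c,onz("top",c,.054)) for c,s in blobs(a,(85,120,80),(100,255,255),100)[0] if 370<c[0]<420 and c[1]>200];print("tub",m)
m=[(c,s[4],onz("top",c,.006)) for c,s in blobs(a,(7,100,60),(20,255,255),200)[0] if 370<c[0]<420 and 200<c[1]<280];print("cork",m)
cv2.imwrite("pics/c7.png",cv2.resize(a[130:330,120:440],None,fx=2,fy=2)[:,:,::-1])
E
```

```text
t 28.48 pos [ 0.4794 -0.0186  0.261 ] w 0.0604 F [ 0.1297  0.4797 -0.7308] 
yang -0.025380367131938458 xax [ 0.0619 -0.0786 -0.995 ] q6 -0.16761989630723553
need cm (tool xyz) [ -1.4575  -3.4282 -30.3613]
tub [(array([401.4, 233.8]), array([ 0.48614613, -0.28205042,  0.054     ]))]
cork [(array([395.4, 238.8]), np.int32(663), array([ 0.48055931, -0.27693694,  0.006     ]))]
```

View pics/c7.png

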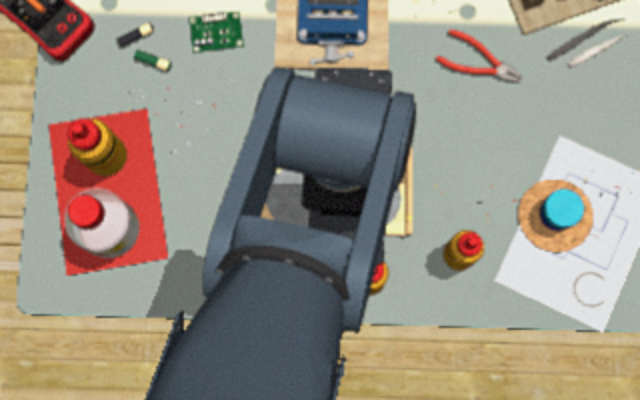

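The tub stands at (0.486, -0.282), 2 mm from the coaster centre, and both bottles are upright on the mat. Radial strokes seem to cancel the tilt, so I try a few in the air.

```bash
for i in 1 2; do python3 -m inch '[[[0,4,0,0,0.7],[0,4,0,0,0.7],[0,0,0,0,0.7],[0,-4,0,0,0.7],[0,-4,0,0,0.7],[0,0,0,0,0.7]]]' >/dev/null;python3 st.py; done; python3 -m inch '[[[-4,0,0,0,0.7],[0,0,0,0,0.7],[0,4,0,0,0.7],[0,4,0,0,0.7],[0,0,0,0,0.7],[0,-4,0,0,0.7],[0,-4,0,0,0.7],[0,0,0,0,0.7]]]' >/dev/null;python3 st.py .4535 .286 .25;python3 - <<'E'
from h import *
print(onz("top",(162.5,235.5),.163), onz("top",(162.5,197),.15))
E
```

```text
t 29.03 pos [ 0.4696 -0.0026  0.259 ] w 0.061 F [-0.8807  1.0863 -1.6902] 
yang -0.005397900473496944 xax [ 0.049  -0.0681 -0.9965] q6 -0.16646192218441372
t 29.53 pos [ 0.4608 -0.0027  0.2589] w 0.0604 F [-1.7472  0.1574  0.1627] 
yang -0.006482272072834779 xax [ 0.0393 -0.0667 -0.997 ] q6 -0.16973862967811978
t 30.2 pos [0.4437 0.0007 0.2969] w 0.061 F [-0.8491  0.6766 -0.3185] 
yang -0.008622031774185992 xax [ 0.0192 -0.0631 -0.9978] q6 -0.17615870796970584
need cm (tool xyz) [  2.8983   0.64   -28.7728]
[0.44937026 0.28303166 0.163     ] [0.54164221 0.29271312 0.15      ]
```

```bash
python3 -m inch '[[[0,0,-2,0,0.7],[0.3,0,-4,0,0.7],[0.3,0,-4,0,0.7],[0.3,0,-4,0,0.7],[0.3,0,-4,0,0.7],[0.3,0,-4,0,0.7],[0.3,0,-3,0,0.7],[0,0,0,0,0.7]]]' >/dev/null;python3 st.py .4535 .286 .2
```

```text
t 30.87 pos [0.4444 0.2551 0.2669] w 0.0611 F [ 0.9895 -0.9051  0.2272] 
yang -0.0202102611154314 xax [ 0.0282 -0.0636 -0.9976] q6 0.3969969390549218
need cm (tool xyz) [ 6.5026  0.6498 -3.5215]
```

```bash
python3 -m inch '[[[0.5,0.3,-1.8,0,0.7],[2,0.2,-1,0,0.7],[2,0,-0.3,0,0.7],[1,0,0,0,0.7],[0,0,0,0,0.7]]]' >/dev/null;python3 st.py .4535 .286 .151;python3 - <<'E'
from h import *
c=camera_info("wrist");im=camera("wrist")
for p in [(.4535,.286,.163),(.4635,.286,.163),(.4535,.296,.163),(.5515,.3,.169)]:
    print(p,cv2.projectPoints(np.array([p]),np.array(c["rvec"]),np.array(c["tvec"]),c["camera_matrix"],c["dist"])[0].ravel())
cv2.imwrite("pics/w8.png",im[:,:,::-1])
E
```

```text
t 31.28 pos [0.4515 0.2836 0.212 ] w 0.0606 F [-0.5648 -0.017  -0.0395] 
yang -0.01436387867700664 xax [ 0.034  -0.0632 -0.9974] q6 0.45073353406713723
need cm (tool xyz) [ 6.075  -0.0196 -0.622 ]
(0.4535, 0.286, 0.163) [281.54655277 223.66144304]
(0.4635, 0.286, 0.163) [297.20981076 223.24820326]
(0.4535, 0.296, 0.163) [281.33762737 208.9171638 ]
(0.5515, 0.3, 0.169) [439.13442885 202.18481205]
```

View pics/w8.png

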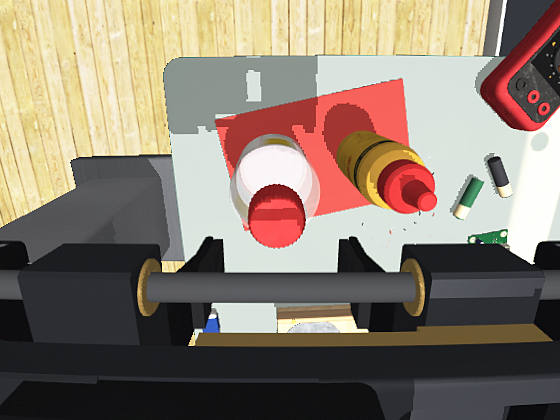

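In the wrist view the solvent cap is at (277,220), which puts it at about (0.450, 0.287), and the glue spout at (426,200), about (0.543, 0.298). Descending on the solvent cap.

```bash
python3 -m inch '[[[1.3,-0.2,-0.5,0,0.7],[1.4,-0.2,0,0,0.7],[0.8,0,0,0,0.7],[0,0,0,0,0.7]]]' >/dev/null;python3 st.py .4505 .2865 .151
```

```text
t 31.67 pos [0.4519 0.2847 0.1814] w 0.0611 F [-0.467   0.5171 -0.0304] 
yang -0.01748950905763542 xax [ 0.0423 -0.0607 -0.9973] q6 0.4653690980223562
need cm (tool xyz) [ 3.0149 -0.2745 -0.3547]
```

```bash
python3 -m inch '[[[1,-0.3,-0.3,0,0.7],[1,0,0,0,0.7],[0.5,0,0,0,0.7],[0,0,0,0,0.7]]]' >/dev/null;python3 st.py .4505 .2865 .151
```

```text
t 32.0 pos [0.4519 0.286  0.1569] w 0.0608 F [-0.0201 -0.5533 -0.2987] 
yang -0.019051337498713704 xax [ 0.0472 -0.0589 -0.9971] q6 0.4770731167421622
need cm (tool xyz) [ 0.5808 -0.1683 -0.0767]
```

```bash
python3 -m inch '[[[0.4,-0.1,0,0,0.7],[0,0,0,0,0.25],[0,0,0,0,0.25],[0,0,0,0,0.25],[0,0,0,0,0.25],[0,0,0,0,0.25],[0,0,0,0,0.25]]]' 40 >/dev/null;python3 st.py .4505 .2865 .151; python3 -m inch '[[[-0.7,0,0,0,0.25],[-1,0,0,0,0.25],[-1.5,0,0,0,0.25],[-2,0,0,0,0.25],[-1.5,0,0,0,0.25],[-0.5,0,0,0,0.25],[0,0,0,0,0.25]]]' >/dev/null;python3 st.py .498 -.045 .22
```

```text
t 32.58 pos [0.4513 0.286  0.1526] w 0.0385 F [ 0.9987  0.0125 -1.6664] 
yang -0.01882434627098804 xax [ 0.0475 -0.0588 -0.9971] q6 0.47865657448650606
need cm (tool xyz) [ 0.1509 -0.0912 -0.0575]
t 33.17 pos [0.4453 0.2899 0.2288] w 0.0383 F [ 0.0746  0.0754 -3.5567] 
yang -0.018874262459434583 xax [ 0.0418 -0.0604 -0.9973] q6 0.46873453167693596
need cm (tool xyz) [ 3.1165  5.8579 33.2581]
```

```bash
python3 -m inch '[[[0,0,1.5,0,0.25],[0,0,3,0,0.25],[0,0.3,3.5,0,0.25],[0,0.7,3.8,0,0.25],[0,0.9,3.8,0,0.25],[0,0.9,3.8,0,0.25],[0,0.9,3.8,0,0.25],[0,0.7,3,0,0.25]]]' >/dev/null; python3 -m inch '[[[0,0.3,1.5,0,0.25],[0,0,0,0,0.25]]]' >/dev/null;python3 st.py .499 -.045 .2
```

```text
t 34.0 pos [0.4853 0.0028 0.2433] w 0.0385 F [ 0.9049  0.4619 -3.7795] 
yang -0.011480714811569932 xax [ 0.0382 -0.0586 -0.9976] q6 -0.14974303799369154
need cm (tool xyz) [4.6534 1.2504 4.4968]
```

```bash
python3 -m inch '[[[0,0.4,1.7,0,0.25],[0,0.4,1.5,0,0.25],[1,0.1,0.7,0,0.25],[1.5,0,0,0,0.25],[1,0,0,0,0.25],[0,0,0,0,0.25]]]' >/dev/null;python3 st.py .499 -.045 .165
```

```text
t 34.5 pos [ 0.4919 -0.0373  0.2058] w 0.0382 F [-0.0662  0.1691 -3.5306] 
yang -0.015042207086109928 xax [ 0.0318 -0.0538 -0.998 ] q6 -0.2274203752988155
need cm (tool xyz) [4.1314 0.5922 0.5429]
```

```bash
python3 -m inch '[[[0.3,0.3,0.5,0,0.25],[0.8,0.1,0,0,0.25],[0.8,0,0,0,0.25],[0.4,0,0,0,0.25],[0,0,0,0,0.25]]]' >/dev/null;python3 st.py .499 -.045 .162
```

```text
t 34.92 pos [ 0.4955 -0.0411  0.1796] w 0.0385 F [ 0.2137 -0.1195 -3.4236] 
yang -0.012346921574819907 xax [ 0.0285 -0.0517 -0.9983] q6 -0.2334717824597388
need cm (tool xyz) [1.7886 0.3031 0.2943]
```

```bash
python3 -m inch '[[[0.2,0.35,0.4,0,0.25],[0.5,0.1,0,0,0.25],[0.3,0,0,0,0.25],[0,0,0,0,0.25]]]' >/dev/null;python3 st.py .501 -.046 .162
```

```text
t 35.25 pos [ 0.5014 -0.046   0.1694] w 0.0381 F [-0.0966  0.2669 -3.443 ] 
yang -0.011812491546868142 xax [ 0.0301 -0.052  -0.9982] q6 -0.2391336696584043
need cm (tool xyz) [ 0.7377 -0.0635 -0.0377]
```

```bash
python3 -m inch '[[[0.3,-0.05,0,0,0.25],[0.2,0,0,0,0.25],[0.1,0,0,0,0.25],[0,0,0,0,0.25]]]' >/dev/null;python3 st.py .501 -.046 .162
```

```text
t 35.58 pos [ 0.5013 -0.0465  0.163 ] w 0.0385 F [ 0.1035  0.5688 -2.2939] 
yang -0.012064905289289931 xax [ 0.0306 -0.0522 -0.9982] q6 -0.23865527726332333
need cm (tool xyz) [ 0.0987 -0.0292 -0.0531]
```

Force is dropping, so the base is touching. Settle, release and lift.

```bash
python3 -m inch '[[[0.15,0,0,0,0.25],[0,0,0,0,0.25],[0,0,0,0,0.45],[0,0,0,0,0.65],[0,0,0,0,0.65],[0,0,0,0,0.65]]]' >/dev/null;python3 st.py .501 -.046 .162;python3 -m inch '[[[-1,0,0,0,0.65],[-2.5,0,0,0,0.65],[-3,0,0,0,0.65],[-3,0,0,0,0.65],[-1,0,0,0,0.65]]]' >/dev/null;python3 st.py .543 .297 .25
```

```text
t 36.08 pos [ 0.5024 -0.0468  0.1629] w 0.0512 F [0.1509 0.0597 0.0987] 
yang -0.011805100285268929 xax [ 0.034  -0.0533 -0.998 ] q6 -0.23843433999400365
need cm (tool xyz) [ 0.0787 -0.1426 -0.0849]
t 36.5 pos [ 0.4978 -0.0409  0.2719] w 0.0566 F [ 0.8679  0.0115 -0.4589] 
yang -0.012196238012203915 xax [ 0.0291 -0.0518 -0.9982] q6 -0.24701773120147216
need cm (tool xyz) [  0.5719   4.0361 -33.9205]
```

```bash
python3 -m inch '[[[0,0.2,-2,0,0.7],[0,0.4,-3.5,0,0.7],[0,0.5,-4,0,0.7],[0,0.5,-4,0,0.7],[0,0.5,-4,0,0.7],[0,0.5,-4,0,0.7],[0,0.5,-4,0,0.7],[0,0.3,-2,0,0.7]]]' >/dev/null;python3 -m inch '[[[0,0,-1,0,0.7],[0,0,0,0,0.7]]]' >/dev/null; python3 st.py .543 .297 .21;python3 - <<'E'
from h import *
a=camera("top");b=camera("side")
m=[(c,onz("top",c,.172)) for c,s in blobs(a,(0,150,90),(6,255,255),100)[0] if 290<c[0]<320 and 205<c[1]<235];print("solv",m)
c=camera_info("wrist");im=camera("wrist")
for p in [(.543,.297,.169),(.553,.297,.169),(.543,.307,.169)]:
    print(p,cv2.projectPoints(np.array([p]),np.array(c["rvec"]),np.array(c["tvec"]),c["camera_matrix"],c["dist"])[0].ravel())
o=np.zeros((420,790,3),np.uint8);o[:,:560]=im;o[:230,560:]=cv2.resize(a[180:260,240:320],(230,230));o[230:420,560:750]=cv2.resize(b[140:260,220:340],(190,190))
cv2.imwrite("pics/w9.png",o[:,:,::-1])
E
```

```text
t 37.33 pos [0.5453 0.254  0.2754] w 0.0607 F [0.7213 0.2681 0.0385] 
yang -0.017442062091283916 xax [ 0.0621 -0.0538 -0.9966] q6 0.33001255702821
need cm (tool xyz) [ 6.2709 -0.7162 -4.629 ]
solv [(array([308. , 217.4]), array([ 0.49861462, -0.04598821,  0.172     ]))]
(0.543, 0.297, 0.169) [268.3433842  143.29109665]
(0.553, 0.297, 0.169) [281.47629936 142.91281477]
(0.543, 0.307, 0.169) [267.93689361 129.94266377]
```

View pics/w9.png

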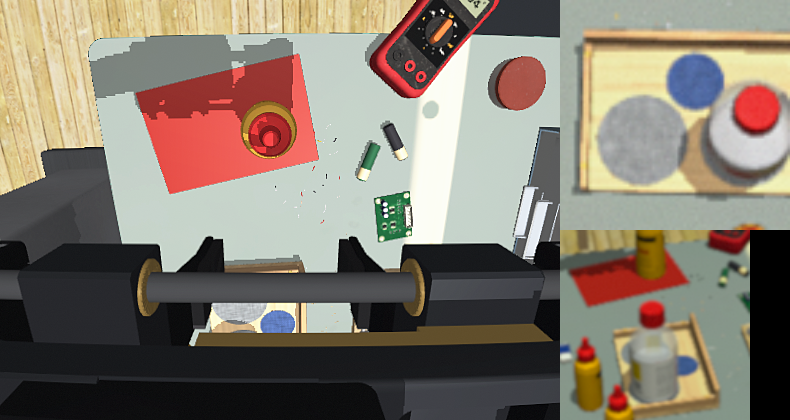

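The solvent is back at (0.4986, -0.0460), 2.4 mm from its start by the same measure. The glue spout at (269,138) gives (0.543, 0.300).

```bash
python3 -m inch '[[[0,-0.2,-1.5,0,0.7],[1,-0.3,-1.5,0,0.7],[2,-0.3,-1,0,0.7],[1.5,-0.2,-0.3,0,0.7],[0,0,0,0,0.7]]]' >/dev/null; python3 st.py .543 .3 .134
```

```text
t 37.9 pos [0.5406 0.2874 0.2288] w 0.0608 F [-1.2496 -0.8807  0.0351] 
yang -0.03422054475079019 xax [ 0.0639 -0.0557 -0.9964] q6 0.41425379281860586
need cm (tool xyz) [ 9.3871 -0.4261 -1.7756]
```

```bash
python3 -m inch '[[[0.8,-0.2,-1.2,0,0.7],[1.5,-0.1,-0.5,0,0.7],[1.2,0,0,0,0.7],[0,0,0,0,0.7]]]' >/dev/null; python3 st.py .543 .3 .134
```

```text
t 38.23 pos [0.5421 0.303  0.1933] w 0.0613 F [-0.7009 -0.3447 -0.2347] 
yang -0.04051902644885411 xax [ 0.0666 -0.0539 -0.9963] q6 0.4505175141357338
need cm (tool xyz) [ 5.9344 -0.3036 -0.0039]
```

```bash
python3 -m inch '[[[1.3,-0.1,0,0.02,0.7],[1.3,-0.1,0,0,0.7],[1,-0.1,0,0,0.7],[0,0,0,0,0.7]]]' >/dev/null; python3 st.py .543 .3 .134
```

```text
t 38.57 pos [0.544  0.3025 0.1593] w 0.0611 F [-1.2826  0.0517 -1.2726] 
yang -0.06461119510273602 xax [ 0.072  -0.0512 -0.9961] q6 0.47992425199117195
need cm (tool xyz) [ 2.5289 -0.2767  0.1387]
```

```bash
python3 -m inch '[[[0.6,-0.2,0.1,-0.06,0.7],[0.8,-0.1,0,0,0.7],[0.6,0,0,0,0.7],[0,0,0,0,0.7]]]' >/dev/null; python3 st.py .543 .3 .134
```

```text
t 38.9 pos [0.5445 0.3013 0.1409] w 0.0609 F [ 0.099   0.3291 -0.6936] 
yang -0.006329283206416734 xax [ 0.0765 -0.0493 -0.9958] q6 0.42427336408955674
need cm (tool xyz) [ 0.6863 -0.2048  0.0948]
```

```bash
python3 -m inch '[[[0.4,-0.1,0,0,0.7],[0,0,0,0,0.25],[0,0,0,0,0.25],[0,0,0,0,0.25],[0,0,0,0,0.25],[0,0,0,0,0.25],[0,0,0,0,0.25]]]' 25 >/dev/null;python3 st.py; python3 -m inch '[[[-0.7,0,0,0,0.25],[-1,0,0,0,0.25],[-1.5,0,0,0,0.25],[-2,0,0,0,0.25],[-1.5,0,0,0,0.25],[-0.5,0,0,0,0.25],[0,0,0,0,0.25]]]' >/dev/null;python3 st.py .497 .0485 .2
```

```text
t 39.48 pos [0.545  0.3016 0.138 ] w 0.0345 F [ 0.65   -0.3396 -2.047 ] 
yang -0.009226449412033344 xax [ 0.079  -0.0482 -0.9957] q6 0.42828613774990226
t 40.07 pos [0.5372 0.305  0.2145] w 0.0345 F [-0.3948  0.2131 -1.0815] 
yang -0.009461581066195438 xax [ 0.0751 -0.0492 -0.996 ] q6 0.42111524260959554
need cm (tool xyz) [ 2.4049 -3.8778 25.5982]
```

```bash
python3 -m inch '[[[0,-0.3,1.5,0,0.25],[0,-0.5,2.5,0,0.25],[0,-0.6,3.3,0,0.25],[0,-0.6,3.3,0,0.25],[0,-0.6,3.3,0,0.25],[0,-0.6,3,0,0.25],[0,-0.4,2,0,0.25],[0,0,1,0,0.25]]]' >/dev/null;python3 -m inch '[[[0,0,0,0,0.25],[0,0,0,0,0.25]]]' >/dev/null;python3 st.py .497 .0485 .17
python3 - <<'E'
from h import *
a=camera("top");b=camera("side")
o=np.hstack([cv2.resize(a[180:280,190:340],(450,300)),cv2.resize(b[120:270,200:350],(300,300))])
cv2.imwrite("pics/c10.png",o[:,:,::-1])
E
```

```text
t 40.9 pos [0.4942 0.1002 0.2179] w 0.0347 F [-1.0143  0.4786 -2.6651] 
yang -0.006388357213549629 xax [ 0.0717 -0.0468 -0.9963] q6 0.0491746366684081
need cm (tool xyz) [ 5.038  -0.0373  4.9403]
```

View pics/c10.png

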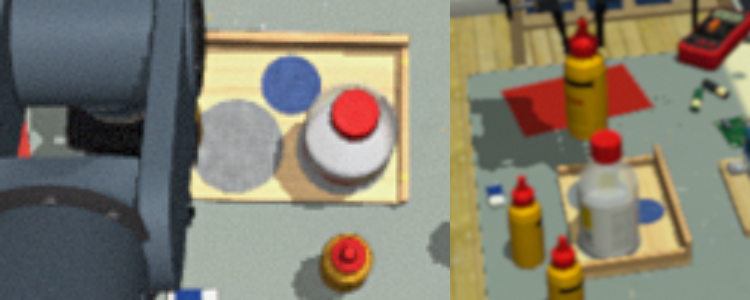

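The glue bottle hangs upright, and its disc and surroundings are clear. Continuing to the disc.

```bash
python3 -m inch '[[[0,0.1,1.5,0,0.25],[0,0,1.5,0,0.25],[0.5,0,0.8,0,0.25],[1.2,0,0,0,0.25],[1,0,0,0,0.25],[0,0,0,0,0.25]]]' >/dev/null;python3 st.py .4975 .0495 .148
```

```text
t 41.5 pos [0.4997 0.0663 0.1915] w 0.0344 F [-0.208  -0.5486 -1.1746] 
yang 0.0036885717175400116 xax [ 0.0765 -0.0441 -0.9961] q6 -0.03491919638023401
need cm (tool xyz) [ 4.3903 -0.5548  1.4888]
```

```bash
python3 -m inch '[[[0.2,-0.2,0.9,0,0.25],[0.8,-0.2,0.4,0,0.25],[1,-0.1,0,0,0.25],[0.6,0,0,0,0.25],[0,0,0,0,0.25]]]' >/dev/null;python3 st.py .4975 .0495 .148
```

```text
t 41.92 pos [0.4971 0.0524 0.1641] w 0.0351 F [-0.4873  0.2629 -2.6489] 
yang 0.007089973906248642 xax [ 0.0778 -0.0437 -0.996 ] q6 -0.06569583888407972
need cm (tool xyz) [ 1.619  -0.0866  0.22  ]
```

```bash
python3 -m inch '[[[0.4,0,0.2,0,0.25],[0.5,-0.1,0,0,0.25],[0.3,0,0,0,0.25],[0,0,0,0,0.25]]]' >/dev/null;python3 st.py .4975 .0495 .148; python3 -m inch '[[[0.15,0,0,0,0.25],[0,0,0,0,0.25]]]' >/dev/null;python3 st.py .4975 .0495 .147
```

```text
t 42.25 pos [0.4976 0.0494 0.1515] w 0.0345 F [-0.1819 -0.2032 -1.3426] 
yang 0.00712254266791001 xax [ 0.0791 -0.0438 -0.9959] q6 -0.0698132545025392
need cm (tool xyz) [ 0.3461 -0.0385 -0.0245]
t 42.42 pos [0.4979 0.0493 0.1499] w 0.0345 F [ 0.0774 -0.0082 -1.3609] 
yang 0.007175298210009418 xax [ 0.0793 -0.0438 -0.9959] q6 -0.06966601606707377
need cm (tool xyz) [ 0.2853 -0.0598 -0.028 ]
```

```bash
python3 -m inch '[[[0.2,0,0,0,0.25],[0,0,0,0,0.25]]]' >/dev/null;python3 st.py .4975 .0495 .147; python3 -m inch '[[[0.15,0,0,0,0.25],[0,0,0,0,0.25]]]' >/dev/null;python3 st.py .4975 .0495 .147
```

```text
t 42.58 pos [0.4984 0.0494 0.1481] w 0.035 F [-0.5853  0.1529 -1.5546] 
yang 0.007432294427591064 xax [ 0.0803 -0.0438 -0.9958] q6 -0.06941511373745828
need cm (tool xyz) [ 0.0995 -0.0952 -0.0198]
t 42.75 pos [0.4993 0.0494 0.1472] w 0.035 F [-0.2262 -0.3495 -1.8056] 
yang 0.007518723971141464 xax [ 0.0824 -0.0439 -0.9956] q6 -0.06921449697837374
need cm (tool xyz) [ 0.0083 -0.1805 -0.0154]
```

```bash
python3 -m inch '[[[0.1,-0.15,0,0,0.25],[0,0,0,0,0.25],[0,0,0,0,0.45],[0,0,0,0,0.65],[0,0,0,0,0.65],[0,0,0,0,0.65]]]' >/dev/null;python3 st.py;python3 -m inch '[[[-1,-0.1,0,0,0.65],[-2,-0.1,0,0,0.65],[-3,0,0,0,0.65],[-4,0,0,0,0.65],[-4,0,0,0,0.65],[-2,0,0,0,0.65]]]' >/dev/null;python3 st.py; python3 -m inch '[[[0,0,-4,0,0.65],[0,0,-4,0,0.65],[0,0,-4,0,0.65],[0,0,-4,0,0.65],[0,0,-4,0,0.65],[0,0,-4,0,0.65],[0,0,-4,0,0.65],[0,0,-1,0,0.65]]]' >/dev/null;python3 st.py
python3 - <<'E'
from h import *
a=camera("top");b=camera("side")
m=[(c,onz("top",c,.172),onz("top",c,.148)) for c,s in blobs(a,(0,150,90),(6,255,255),100)[0] if 250<c[0]<320 and 205<c[1]<235];print("bottles",m)
m=[(c,onz("top",c,.054)) for c,s in blobs(a,(85,120,80),(100,255,255),100)[0] if 370<c[0]<420 and c[1]>200];print("tub",m)
o=np.hstack([cv2.resize(a[120:290,170:425],(450,300)),cv2.resize(b[120:340,170:390],(300,300))])
cv2.imwrite("pics/c11.png",o[:,:,::-1])
E
```

```text
t 43.25 pos [0.4995 0.0493 0.1475] w 0.0515 F [-0.0853 -0.6398 -0.5983] 
yang 0.007984707997412513 xax [ 0.0874 -0.0443 -0.9952] q6 -0.06927801167280838
t 43.75 pos [0.4788 0.0566 0.3095] w 0.0566 F [ 1.127   0.5932 -0.1224] 
yang 0.0070062319162815575 xax [ 0.0706 -0.0427 -0.9966] q6 -0.0821594908632741
t 44.42 pos [0.4834 0.3536 0.3131] w 0.0566 F [ 0.76   -0.1042 -0.5487] 
yang -0.006594157013652399 xax [ 0.0983 -0.042  -0.9943] q6 0.5209412506487132
bottles [(array([266.8, 217.2]), array([0.49645481, 0.04759764, 0.172     ]), array([0.500924  , 0.04844076, 0.148     ])), (array([308. , 217.3]), array([ 0.49884561, -0.04598403,  0.172     ]), array([ 0.50336214, -0.04699389,  0.148     ]))]
tub [(array([401.5, 233.8]), array([ 0.48615333, -0.28229585,  0.054     ]))]
```

View pics/c11.png

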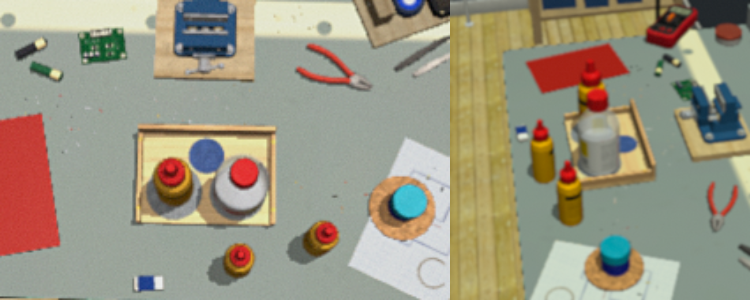

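All three stand upright. The glue cap is about 4 mm from its start, the solvent 2.4 mm, and the tub about 2 mm off the coaster centre. The arm is clear, so I hand in.

```bash
python3 -c "
from rig import robot
print(robot.hand_in())"
```

```text
the job is handed in; nothing more can be done
None
```

The tub is on the cork coaster and both bottles are back in the caddy; I handed the job in at about 44 s, well under the 99 s limit. The hand-in gives no verdict, so this rests on my own checks.

Both bottles stood released and upright on the red mat while the tub was moved. No look-alike was touched.

The last top and side pictures, with the arm clear of everything, showed:
- **Tub:** upright, about 2 mm from the coaster centre.
- **Solvent bottle:** upright on its disc, about 2.4 mm from where it started.
- **Glue bottle:** upright on its disc, about 4 mm from where it started, so it was not centred as closely as the solvent bottle.
- **Circuit board and side cutters:** in their places by eye; I did not measure them.

Two things were not ideal:
- **Tool tilt:** it crept up during the moves, to about 0.1 rad. I could only partly undo it in free air and worked around it.
- **Coaster readings:** the top and side views differed by about 2.5 mm, so I aimed between them.

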